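Put the stacked preserves away in their crates

ROBOT

A 6-joint arm with a two-finger parallel gripper is mounted at the origin on the work surface. World frame = base frame: x ahead of the robot, y to its left, z up, the work surface at z = 0. Lengths are in mm, angles in rad, forces in N, time in s.
With the tool pointing down it reaches from about 350 to 875 mm from the base axis. Payload 4.2 kg.
Tool frame: the origin (TCP) lies between the finger pads; the fingertips stand 22 mm ahead of it and the grasp point (between the pads) lies 3 mm ahead of it; z points along the fingers, y is the line along which they close (so a half turn about z gives the same grasp; the last joint's range is limited). The gripper opens to 85 mm and grips with 20 to 120 N. Pads are 22 mm wide; open, the fingers measure 114 mm over their backs; the gripper's body (76 mm by 85 mm) begins 54 mm behind the grasp point. The pads swing forward as they close: fully open they stand 13 mm farther back than shut.
Start: joints at [1.422, 0.385, 0.008, 0, -1.194, -0.259], TCP at [247.836, 573.739, 253.312] pointing down, gripper open.
Joint ranges: [-3.14, 3.14], [-1.21, 2.06], [-1.07, 1.41], [-3.16, 2.05], [-2.99, -0.16], [-3.1, 3.1]. Speed limits (rad/s): [2.79, 2.79, 3.14, 3.14, 3.14, 3.14].

INTERFACE

Orientations are given as a unit quaternion [x, y, z, w].
In Python, from plant import sensors, vision, job gives the robot as it stands.
- The arm moves only by the shell command python3 -m pendant 'ROWS' [OPENING] [FORCE]. ROWS is JSON, a list of rows, each an object of numbers: "x", "y", "z": the shift along the tool's x, y, z in mm; "ax", "ay", "az": the turn, a rotation vector about the tool's x, y, z in rad. A call has exactly 8 rows; each row is the pose to reach, as a shift and turn from the pose commanded when the call began, along the tool's axes at that moment; what a row does not reach only later rows make up. A row lasts 1/8 s, in which the tool goes at most 62.5 mm and 10.7 degrees, less where a joint would pass 70% of its speed; a pose out of reach is approached as far as the arm can. A call with a gripper value outside its range is refused whole. OPENING is the closure, from 0 (fully open) to 1 (shut), set as the call begins (- or left out, the last holds). The fingers move at their own pace and stop on an object; FORCE is the grip in N (left out, the last holds). Time passes only in rows, so rows that repeat a pose let the fingers close, or fill a call up. It gives the time, the measured TCP pose, the force, the opening and the grip force at its end, in the units of the state.
- sensors.state(): the state, without advancing time (a new reading comes with each control period).
- vision.camera(name): name is "scene" or "side" or "wrist"; returns a dict with "pixels" (400x640x3 uint8, blue, green, red), "fx", "fy", "cx", "cy" (pixels), "rvec" (rotation vector, rad) and "tvec" (3), from world to camera coordinates, as OpenCV has them. Camera axes: x right, y down, z forward; pixel columns grow to the right and rows downward; lengths in mm; the calibration is good to about 2 mm. A picture is of the moment at which its call begins. There is no depth.
- job.close_job(): hands the job in; it is judged then, once.
The state is a dict: "time_s": time; "joints": joint angles; "dq": joint speeds; "joint_efforts": joint torques, N m; "ee_pos": TCP position; "orientation": TCP orientation; "contact_force": force on the tool from outside, world axes, zero at the start; "moment": the same for the moment, N m; "gripper_width": opening from 0.0 (shut) to 1.0 (fully open); "grip_force": force on a finger pad.
Only numpy, scipy, OpenCV 4.12 (cv2) and the standard library are available. Lean on these libraries where they do the work, as an engineer would, in place of code of your own. Each camera call takes 0.05 s, during which the arm holds its last target. There are 200 camera calls.

TASK

Clear the steel carrying tray: take the stack of preserve jars apart and fetch the jar behind it, and stand each jar upright in the empty place of the wooden crate that already holds a jar of its own kind (same filling, same lid, same size). They are glass: do not tip or drop them, and leave the tureen and the wine bottle where they stand.

Things in the scene. Friction and masses are not known exactly. Their poses are not given: they have to be found in the camera images.
- tomato_jar: Round glass preserve jar with red tomato sauce, red lid and paper label: 66 mm diameter, 92 mm high with its 13 mm lid (lid 63 mm across), about 0.5 kg. Origin at the centre of its underside, z up. Starts as the bottom jar of the stack or alone behind it (bean and tomato swap), 94 mm between centres, farther from the robot; steel carrying tray: floor 6, rim 12 mm above table.
- bean_jar: Round glass preserve jar with olive-green beans, green lid and paper label: 66 mm diameter, 92 mm high with its 13 mm lid (lid 63 mm across), about 0.5 kg. Origin at the centre of its underside, z up. Starts as the bottom jar of the stack or alone behind it (bean and tomato swap), 94 mm between centres, farther from the robot; steel carrying tray: floor 6, rim 12 mm above table.
- honey_jar: Round glass preserve jar with amber honey, yellow lid and paper label: 56 mm diameter, 70 mm high with its 13 mm lid (lid 53 mm across), about 0.26 kg. Origin at the centre of its underside, z up. Starts second in the stack, on the bottom jar's lid, under the plum jar.
- plum_jar: Round glass preserve jar with very dark plum jam, white lid and paper label: 44 mm diameter, 54 mm high with its 13 mm lid (lid 41 mm across), about 0.13 kg. Origin at the centre of its underside, z up. Starts on top of the stack, on the honey jar's lid.
- tomato_crate: Low wooden crate, fixed, two square places along its x: one EMPTY, one holding a jar like the tomato jar (red tomato sauce, red lid). Origin at table height under the centre of the empty place; filled place 88 mm away towards its +x. Each place 82 x 82 mm inside; floor 8 mm, wall and divider tops 22 mm, standing jar's lid 100 mm above the table; walls 6 mm thick.
- bean_crate: Low wooden crate, fixed, two square places along its x: one EMPTY, one holding a jar like the bean jar (olive-green beans, green lid). Origin at table height under the centre of the empty place; filled place 88 mm away towards its -x. Each place 82 x 82 mm inside; floor 8 mm, wall and divider tops 22 mm, standing jar's lid 100 mm above the table; walls 6 mm thick.
- honey_crate: Low wooden crate, fixed, two square places along its x: one EMPTY, one holding a jar like the honey jar (amber honey, yellow lid). Origin at table height under the centre of the empty place; filled place 78 mm away towards its -x. Each place 72 x 72 mm inside; floor 8 mm, wall and divider tops 22 mm, standing jar's lid 78 mm above the table; walls 6 mm thick.
- plum_crate: Low wooden crate, fixed, two square places along its x: one EMPTY, one holding a jar like the plum jar (very dark plum jam, white lid). Origin at table height under the centre of the empty place; filled place 66 mm away towards its +x. Each place 60 x 60 mm inside; floor 8 mm, wall and divider tops 22 mm, standing jar's lid 62 mm above the table; walls 6 mm thick.
- tureen: Bystander: cream lidded ceramic tureen with blue bands, 168 mm diameter, 135 mm high; origin under its centre.
- wine_bottle: Bystander: standing dark green wine bottle with black cap, 74 mm diameter, 300 mm high; origin under its centre.

How it is judged:
By the outcome, as a careful person would: the job done as asked, in the order asked, and still so for the second after the job is handed in, with the robot touching nothing.
It also fails if it takes over 115 s, if anything falls off the work surface, if the arm or the gripper's body presses on something with over 40 N, if the wrist force passes 120 N, or if a joint passes its speed limit or range.

## Working session

There is one attempt and no reset: what is moved stays moved. The work goes in short steps, Python scripts to look and compute and a shell command to move; the robot and the scene stay as the last step left them, time stands still between calls to the robot, and variables do not carry over. Pictures are saved under pics/ and viewed, at most 14 in all, crops included, and the job is handed in when it is done.

```bash
mkdir -p pics; python3 - <<'E'
from plant import sensors, vision
import cv2,pickle
s=sensors.state(); print(s)
d={}
for n in("scene","side","wrist"):
    c=vision.camera(n); d[n]=c; cv2.imwrite(f"pics/{n}0.png",c["pixels"])
    print(n,c["fx"],c["cx"],c["cy"],c["rvec"],c["tvec"])
pickle.dump(d,open("cams0.pkl","wb"))
E
ls
```

```text
{'time_s': 0.0, 'joints': array([ 1.42159199e+00,  3.85582484e-01,  6.61381590e-03, -5.03498806e-04,
       -1.19401677e+00, -2.58572457e-01]), 'dq': array([ 9.39313666e-04, -1.80791561e-03, -2.52789403e-03,  7.30232856e-04,
        8.91474803e-05, -4.23765646e-04]), 'joint_efforts': array([ 1.54796377e-03, -3.92292488e+01,  1.88398272e+01,  4.18598548e+00,
       -4.54592344e-03, -7.16492679e-06]), 'ee_pos': array([247.63726384, 573.25431023, 252.20052323]), 'orientation': array([ 9.79267242e-01, -2.02569536e-01, -1.73814178e-04,  1.10570646e-03]), 'contact_force': array([ 0.64578282, -0.46047841, -0.62653962]), 'moment': array([-0.01792584, -0.02921355,  0.05037327]), 'grip_force': 0.0, 'gripper_width': 1.002444644119736}
scene 386.5735190372237 315.45063713051115 200.9883103432666 [ 1.38040626  2.3410327  -0.74056762] [ 210.62803979 -305.39202697 1576.83591681]
side 399.71611746842035 318.5292426516342 198.54547478621612 [ 2.27878768 -0.40725196  0.19276642] [-483.47306994  235.28048651 1278.04196126]
wrist 290.45844753560056 317.3710909957759 196.9687263795957 [-1.62217586  2.46930748  0.3668885 ] [623.43791132 -38.55324698 379.86223978]
cams0.pkl
pics
```

View pics/scene0.png

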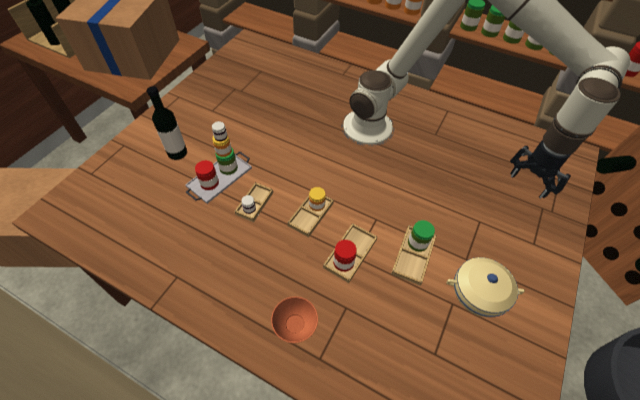

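View pics/side0.png

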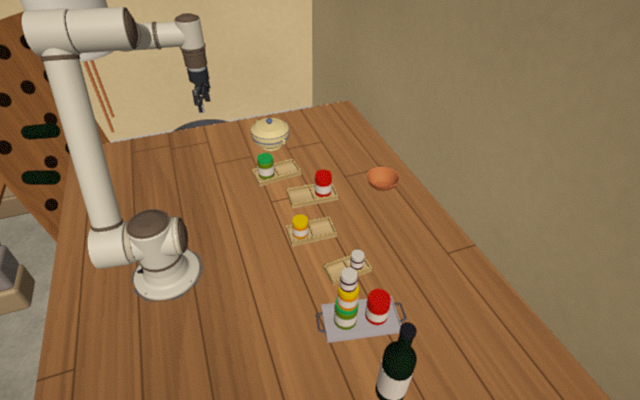

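Scene view: the stack is green, honey, plum (bottom to top) around (219,130)-(227,160), with the tomato jar alone at (205,170). The crates are plum (254,200), honey (312,210), tomato (350,250) and bean (415,250). The side view agrees, with the stack at (348,275)-(345,318) and tomato at (378,300). I'll cast coarse positions from both views first.

```bash
cat > h.py <<'E'
import numpy as np, cv2
from scipy.spatial.transform import Rotation as R
def cast(c,uv,z):
    Rm=cv2.Rodrigues(np.array(c["rvec"],float))[0]; t=np.array(c["tvec"],float).ravel()
    o=-Rm.T@t; d=Rm.T@np.array([(uv[0]-c["cx"])/c["fx"],(uv[1]-c["cy"])/c["fy"],1])
    return (o+d*(z-o[2])/d[2])
def proj(c,p):
    q=cv2.Rodrigues(np.array(c["rvec"],float))[0]@np.array(p,float)+np.array(c["tvec"],float).ravel()
    return np.array([c["fx"]*q[0]/q[2]+c["cx"],c["fy"]*q[1]/q[2]+c["cy"]])
def rel(s,target,yaw=None):
    """tool-frame shift to reach target TCP; and az so that tool y axis lies along world angle yaw (mod pi), tool down"""
    q=R.from_quat(s["orientation"]); M=q.as_matrix()
    v=M.T@(np.array(target)-s["ee_pos"])
    if yaw is None: return v.round(1)
    outs=[]
    for k in(0,np.pi):
        y=np.array([np.cos(yaw+k),np.sin(yaw+k),0]); z=np.array([0,0,-1.]); T=np.stack([np.cross(y,z),y,z],1)
        outs.append(R.from_matrix(M.T@T).as_rotvec().round(3))
    return v.round(1),outs
E
python3 - <<'E'
from h import *; import pickle
d=pickle.load(open("cams0.pkl","rb"))
A={"plumtop":((219,127),(348,273),222),"tomato":((205,168),(378,296),98),"honeyF":((317,192),(300,220),78),"plumF":((248,200),(357,254),62),
"tomF":((345,246),(323,173),100),"beanF":((424,228),(265,158),100),"plumE":((260,193),(339,271),15),"honeyE":((306,217),(322,232),15),"tomE":((356,238),(301,196),15),"beanE":((412,263),(285,170),15),"tureen":((487,285),(269,140),60),"bottle":((154,92),(407,330),300)}
for k,(a,b,z) in A.items(): print(k,cast(d["scene"],a,z).round(0)[:2],cast(d["side"],b,z).round(0)[:2])
c=d["wrist"]; Rm=cv2.Rodrigues(np.array(c["rvec"]))[0]
o=-Rm.T@c["tvec"]; from plant import sensors; s=sensors.state()
M=R.from_quat(s["orientation"]).as_matrix()
print("cam origin in tool",M.T@(o-s["ee_pos"]),"axis in tool",M.T@Rm.T[:,2], "x",M.T@Rm.T[:,0]); print(M.round(2))
E
```

```text
plumtop [ 468. -342.] [ 462. -352.]
tomato [ 557. -363.] [ 553. -369.]
honeyF [447.   9.] [450.   3.]
plumF [ 577. -179.] [ 576. -186.]
tomF [596. 184.] [604. 188.]
beanF [423. 367.] [423. 354.]
plumE [ 507. -184.] [ 513. -195.]
honeyE [515.   6.] [522. -19.]
tomE [507. 187.] [513. 184.]
beanE [503. 378.] [503. 359.]
tureen [490. 592.] [484. 528.]
bottle [ 501. -554.] [ 488. -577.]
cam origin in tool [  74.24461877    0.48279272 -120.57035478] axis in tool [-2.92308478e-01  7.12561494e-04  9.56323818e-01] x [-5.10799206e-06  9.99999721e-01 -7.46665921e-04]
[[ 0.92 -0.4  -0.  ]
 [-0.4  -0.92 -0.  ]
 [ 0.    0.   -1.  ]]
```

```bash
python3 -m pendant '[{"x":30,"y":20,"az":-0.05},{"x":80,"y":55,"az":-0.12},{"x":130,"y":90,"az":-0.2},{"x":180,"y":125,"z":-4,"az":-0.28},{"x":230,"y":160,"z":-8,"az":-0.36},{"x":280,"y":190,"z":-8,"az":-0.41},{"x":316,"y":216,"z":-8,"az":-0.41},{"x":316,"y":216,"z":-8,"az":-0.41}]' 0
cat > look.py <<'E'
import sys,pickle; from plant import vision,sensors; import cv2
n=sys.argv[1]; c=vision.camera("wrist"); s=sensors.state(); pickle.dump((c,s),open(n+".pkl","wb")); cv2.imwrite(f"pics/{n}.png",c["pixels"]); print(s["ee_pos"].round(1),s["time_s"])
E
python3 look.py w1
python3 -m pendant '[{"y":30},{"y":85},{"y":140},{"y":195},{"y":250},{"y":305},{"y":340},{"y":340}]' 
python3 look.py w2
```

```text
[247.7 573.5 252.7] 0.2
[247.8 573.5 252.8] 0.25schema error: expected keys x, y, z, ax, ay, az
schema error: expected keys x, y, z, ax, ay, az
```

View pics/w1.png

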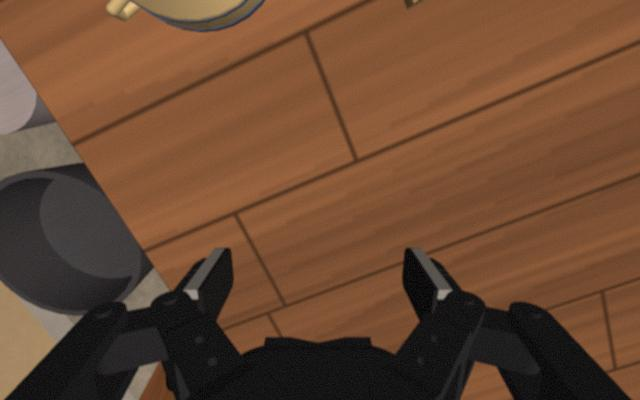

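View pics/w2.png

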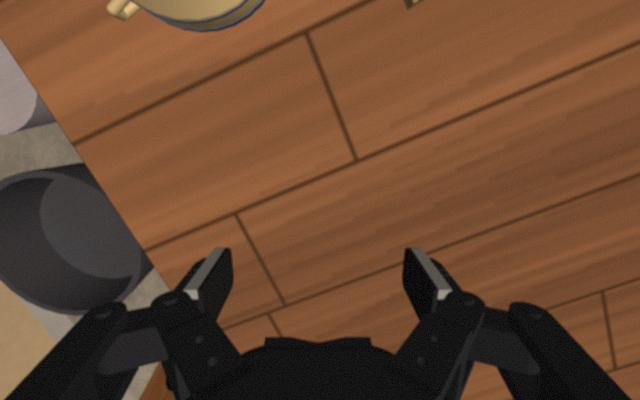

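Both wrist views show the same picture, since the moves were refused: bare table, fingers at (210,270) and (430,270), image up = tool +x. Every row needs all six keys.

```bash
python3 -m pendant '[{"x":30,"y":16,"z":0,"ax":0,"ay":0,"az":-0.05},{"x":80,"y":44,"z":0,"ax":0,"ay":0,"az":-0.12},{"x":130,"y":71,"z":0,"ax":0,"ay":0,"az":-0.2},{"x":180,"y":98,"z":-8,"ax":0,"ay":0,"az":-0.28},{"x":230,"y":125,"z":-8,"ax":0,"ay":0,"az":-0.36},{"x":285,"y":155,"z":-8,"ax":0,"ay":0,"az":-0.41},{"x":335,"y":182,"z":-8,"ax":0,"ay":0,"az":-0.41},{"x":361,"y":196,"z":-8,"ax":0,"ay":0,"az":-0.41}]' 0 && python3 look.py w1
python3 -m pendant '[{"x":0,"y":30,"z":0,"ax":0,"ay":0,"az":0},{"x":0,"y":85,"z":0,"ax":0,"ay":0,"az":0},{"x":0,"y":140,"z":0,"ax":0,"ay":0,"az":0},{"x":0,"y":195,"z":0,"ax":0,"ay":0,"az":0},{"x":0,"y":250,"z":0,"ax":0,"ay":0,"az":0},{"x":0,"y":305,"z":0,"ax":0,"ay":0,"az":0},{"x":0,"y":340,"z":0,"ax":0,"ay":0,"az":0},{"x":0,"y":340,"z":0,"ax":0,"ay":0,"az":0}]' && python3 look.py w2
python3 -c "
import cv2
a=cv2.imread('pics/w1.png');b=cv2.imread('pics/w2.png');cv2.imwrite('pics/w12.png',cv2.vconcat([a[:300],b[:300]]))"
```

```text
time_s: 1.25
ee_pos: [502.7, 248.3, 261.3]
orientation: [1.0, -0.0, -0.0, 0.0]
contact_force: [-0.1, 0.0, 1.2]
gripper_width: 0.998
grip_force: 0.0
[503.8 246.8 261.2] 1.3
time_s: 2.3
ee_pos: [501.9, -91.1, 261.2]
orientation: [1.0, -0.001, -0.0, 0.0]
contact_force: [-0.2, 1.1, 0.6]
gripper_width: 0.997
grip_force: 0.0
[502.  -90.1 261.2] 2.35
```

View pics/w12.png

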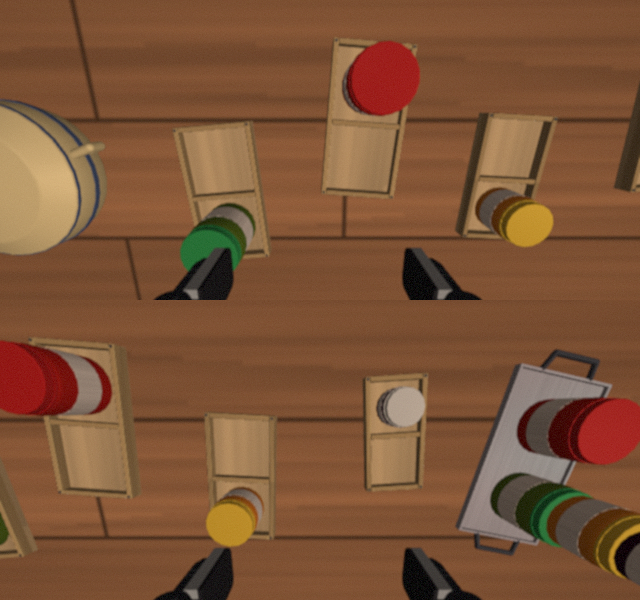

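The wrist views (top w1, bottom w2, offset by 300 rows) show all four crates. In w1, bean is empty at (222,158) and tomato is empty at (360,160). In w2, honey is empty at (243,145) and plum is empty at (394,160). The tray is at the right with the stack base near (520,195).

```bash
python3 - <<'E'
from h import *; import pickle
for n,boxes in (("w1",{"bean":(160,105,280,265),"tomato":(310,25,425,205)}),("w2",{"honey":(195,105,285,245),"plum":(352,60,440,200)})):
    c,s=pickle.load(open(n+".pkl","rb")); im=c["pixels"]; hsv=cv2.cvtColor(im,cv2.COLOR_BGR2HSV)
    print("table hsv",hsv[220,300],hsv[90,300])
    for k,(a,b,e,f) in boxes.items():
        if k=="bean": print("floor",hsv[158,222])
        if k=="plum": print("floor",hsv[160,394])
        m=np.zeros(im.shape[:2],np.uint8)
        h=hsv[b:f,a:e].astype(int)
        m[b:f,a:e]=((h[...,1]<140)&(h[...,2]>100)&(h[...,0]>10)&(h[...,0]<30))*255
        m=cv2.morphologyEx(m,cv2.MORPH_OPEN,np.ones((3,3),np.uint8))
        n_,lab,st,_=cv2.connectedComponentsWithStats(m); i=1+st[1:,4].argmax()
        ys,xs=np.where(lab==i); P=np.array([cast(c,(x,y),22)[:2] for x,y in zip(xs,ys)],np.float32)
        r=cv2.minAreaRect(P); print(k,len(P),np.round(r[0],1),np.round(r[1],1),round(r[2],2),"\n",cv2.boxPoints(r).round(1).tolist())
E
```

```text
table hsv [ 11 151 144] [ 12 150 126]
floor [ 16 119 174]
bean 7729 [468.3 367.2] [181.5  98.7] 4.69 
 [[373.79998779296875, 409.0], [381.79998779296875, 310.6000061035156], [562.7000122070312, 325.5], [554.7000122070312, 423.8999938964844]]
tomato 7465 [558.1 189.8] [ 94.9 181.7] 85.53 
 [[463.79998779296875, 149.60000610351562], [645.0, 135.39999389648438], [652.4000244140625, 230.10000610351562], [471.20001220703125, 244.1999969482422]]
table hsv [ 12 155 128] [ 12 153 122]
honey 6323 [488.9   4.7] [ 86.5 162.3] 86.93 
 [[405.6000061035156, -34.20000076293945], [567.5999755859375, -42.900001525878906], [572.2000122070312, 43.5], [410.20001220703125, 52.20000076293945]]
floor [ 15 120 170]
plum 6119 [ 544.1 -186.4] [137.9  71.8] 3.46 
 [[473.1000061035156, -154.6999969482422], [477.3999938964844, -226.39999389648438], [615.0999755859375, -218.10000610351562], [610.7000122070312, -146.39999389648438]]
```

```bash
python3 -m pendant '[{"x":0,"y":15,"z":-30,"ax":0,"ay":0,"az":0},{"x":0,"y":50,"z":-60,"ax":0,"ay":0,"az":0},{"x":0,"y":95,"z":-80,"ax":0,"ay":0,"az":0},{"x":0,"y":140,"z":-80,"ax":0,"ay":0,"az":0},{"x":0,"y":190,"z":-80,"ax":0,"ay":0,"az":0},{"x":0,"y":225,"z":-80,"ax":0,"ay":0,"az":0},{"x":0,"y":240,"z":-80,"ax":0,"ay":0,"az":0},{"x":0,"y":240,"z":-80,"ax":0,"ay":0,"az":0}]' && python3 look.py w3
```

```text
time_s: 3.35
ee_pos: [503.1, -329.0, 340.9]
orientation: [1.0, 0.001, -0.0, -0.0]
contact_force: [-0.5, 0.4, -0.4]
gripper_width: 0.998
grip_force: 0.0
[ 503.1 -328.4  341.1] 3.4
```

View pics/w3.png

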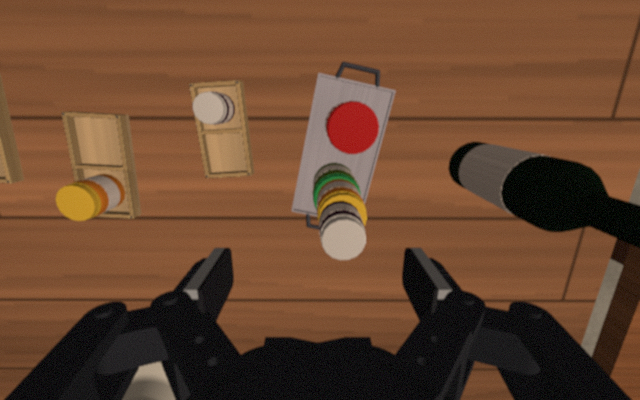

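The view shows the white plum lid at (343,238), with yellow and green below it, the tomato lid at (353,127), and the bottle well clear at (550,190).

```bash
cat > lid.py <<'E'
from h import *
def lid(c,col,box,z,rad):
    """top lid: mask by colour in box, min enclosing circle -> world"""
    a,b,e,f=box; h=cv2.cvtColor(c["pixels"],cv2.COLOR_BGR2HSV)[b:f,a:e].astype(int); H,S,V=h[...,0],h[...,1],h[...,2]
    m={"white":(S<45)&(V>150),"red":((H<6)|(H>174))&(S>200)&(V>110),"yellow":(H>17)&(H<30)&(S>190)&(V>150),"green":(H>50)&(H<80)&(S>150)}[col]
    m=cv2.morphologyEx(m.astype(np.uint8),cv2.MORPH_OPEN,np.ones((3,3),np.uint8))
    n,lab,st,ce=cv2.connectedComponentsWithStats(m); i=1+st[1:,4].argmax()
    cnt=max(cv2.findContours((lab==i).astype(np.uint8),cv2.RETR_EXTERNAL,cv2.CHAIN_APPROX_NONE)[0],key=len)
    el=cv2.fitEllipse(cnt); u=np.array(el[0])+[a,b]
    p=cast(c,u,z); Rm=cv2.Rodrigues(np.array(c["rvec"]))[0]; dep=(Rm@p+np.ravel(c["tvec"]))[2]
    print(col,"px",u.round(1),"axes",np.round(el[1],1),"expect dia",round(2*rad*c["fx"]/dep,1),"world",p.round(1)); return p
E
python3 - <<'E'
from lid import *; import pickle
c,s=pickle.load(open("w3.pkl","rb"))
lid(c,"white",(310,215,375,265),222,20.5); lid(c,"red",(320,90,390,160),98,31.5)
lid(c,"white",(185,85,225,130),62,20.5); lid(c,"yellow",(310,185,375,235),168,26.5)
lid(c,"green",(305,165,365,215),98,31.5)
d=pickle.load(open("cams0.pkl","rb"))
E
```

```text
Traceback (most recent call last):
  File "lid.py", line 7, in lid
    n,lab,st,ce=cv2.connectedComponentsWithStats(m); i=1+st[1:,4].argmax()
                                                         ~~~~~~~~~~~~~~~^^
ValueError: attempt to get argmax of an empty sequence
```

```bash
python3 - <<'E'
import pickle,cv2
c,s=pickle.load(open("w3.pkl","rb")); h=cv2.cvtColor(c["pixels"],cv2.COLOR_BGR2HSV)
for u,v in((343,238),(343,225),(343,250),(353,127),(343,213),(336,188),(205,105)): print(u,v,h[v,u])
E
sed -i 's/(S<45)&(V>150)/(S<70)\&(V>165)/; s/(S>200)&(V>110)/(S>180)\&(V>100)/' lid.py
python3 - <<'E'
from lid import *; import pickle
c,s=pickle.load(open("w3.pkl","rb"))
for a in(("white",(310,215,375,265),222,20.5),("red",(320,90,390,160),98,31.5),("white",(185,85,225,130),62,20.5),("yellow",(310,185,375,235),168,26.5),("green",(305,165,365,215),98,31.5)):
    try: lid(c,*a)
    except Exception as e: print(a,e)
E
```

```text
343 238 [ 15  50 185]
343 225 [ 14  51 185]
343 250 [ 15  52 182]
353 127 [  1 205 163]
343 213 [11 55 74]
336 188 [ 13 174  95]
205 105 [ 15  49 186]
white px [343.8 239.6] axes [37.9 43.1] expect dia 45.4 world [ 463.7 -353.2  222. ]
red px [352.  127.1] axes [49.6 49.9] expect dia 51.7 world [ 555.  -371.3   98. ]
white px [207.9 107.5] axes [28.1 31.6] expect dia 31.2 world [ 577.6 -185.2   62. ]
yellow px [339.8 217.8] axes [40.3 50.4] expect dia 49.0 world [ 463.8 -353.6  168. ]
green px [325.6 179.3] axes [ 4.9 13.9] expect dia 49.0 world [ 489.6 -339.8   98. ]
```

Everything checks out: the jar spacing is 93 mm (94 expected), the crate sizes match to within a few mm, and the plum crate's lid is where the crate fit puts it. Now I'll go over the plum jar, descend and grip. I hold its upper part so the fingertips clear the crate walls.

```bash
python3 -m pendant '[{"x":-15,"y":9,"z":0,"ax":0,"ay":0,"az":0},{"x":-32,"y":20,"z":5,"ax":0,"ay":0,"az":0},{"x":-39.5,"y":24.5,"z":25,"ax":0,"ay":0,"az":0},{"x":-39.5,"y":24.5,"z":60,"ax":0,"ay":0,"az":0},{"x":-39.5,"y":24.5,"z":95,"ax":0,"ay":0,"az":0},{"x":-39.5,"y":24.5,"z":120,"ax":0,"ay":0,"az":0},{"x":-39.5,"y":24.5,"z":130,"ax":0,"ay":0,"az":0},{"x":-39.5,"y":24.5,"z":130,"ax":0,"ay":0,"az":0}]' 0 && python3 look.py w4
```

```text
time_s: 4.4
ee_pos: [462.8, -354.1, 211.4]
orientation: [1.0, 0.001, -0.0, 0.0]
contact_force: [0.5, -0.2, 0.6]
gripper_width: 1.0
grip_force: 0.0
[ 463.4 -354.3  212.2] 4.45
```

View pics/w4.png

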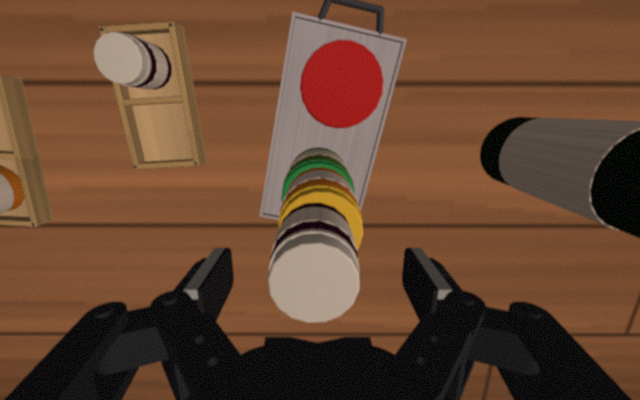

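The lid at (314,277) sits midway between the pads (218 and 417), so I can close.

```bash
python3 -m pendant '[{"x":0,"y":0,"z":0,"ax":0,"ay":0,"az":0},{"x":0,"y":0,"z":0,"ax":0,"ay":0,"az":0},{"x":0,"y":0,"z":0,"ax":0,"ay":0,"az":0},{"x":0,"y":0,"z":0,"ax":0,"ay":0,"az":0},{"x":0,"y":0,"z":0,"ax":0,"ay":0,"az":0},{"x":0,"y":0,"z":0,"ax":0,"ay":0,"az":0},{"x":0,"y":0,"z":0,"ax":0,"ay":0,"az":0},{"x":0,"y":0,"z":0,"ax":0,"ay":0,"az":0}]' 1 30
```

```text
time_s: 5.45
ee_pos: [463.8, -354.1, 212.2]
orientation: [1.0, 0.001, 0.001, 0.0]
contact_force: [-0.6, 2.2, 5.7]
gripper_width: 0.499
grip_force: 30.9
```

```bash
python3 -m pendant '[{"x":0,"y":0,"z":-8,"ax":0,"ay":0,"az":0},{"x":0,"y":0,"z":-25,"ax":0,"ay":0,"az":0},{"x":3,"y":-12,"z":-40,"ax":0,"ay":0,"az":0},{"x":12,"y":-45,"z":-45,"ax":0,"ay":0,"az":0},{"x":24,"y":-85,"z":-45,"ax":0,"ay":0,"az":0},{"x":37,"y":-128,"z":-40,"ax":0,"ay":0,"az":0},{"x":45,"y":-158,"z":-20,"ax":0,"ay":0,"az":0},{"x":48,"y":-166,"z":0,"ax":0,"ay":0,"az":0}]' 1 30
python3 -m pendant '[{"x":0,"y":0,"z":20,"ax":0,"ay":0,"az":0},{"x":0,"y":0,"z":50,"ax":0,"ay":0,"az":0},{"x":0,"y":0,"z":80,"ax":0,"ay":0,"az":0},{"x":0,"y":0,"z":105,"ax":0,"ay":0,"az":0},{"x":0,"y":0,"z":122,"ax":0,"ay":0,"az":0},{"x":0,"y":0,"z":130,"ax":0,"ay":0,"az":0},{"x":0,"y":0,"z":130,"ax":0,"ay":0,"az":0},{"x":0,"y":0,"z":130,"ax":0,"ay":0,"az":0}]' 1 30
python3 look.py w5
```

```text
time_s: 6.45
ee_pos: [511.3, -185.4, 211.2]
orientation: [1.0, 0.002, 0.0, -0.0]
contact_force: [0.5, -0.6, -1.5]
gripper_width: 0.5
grip_force: 30.9
time_s: 7.45
ee_pos: [511.6, -187.8, 82.2]
orientation: [1.0, 0.001, 0.001, 0.0]
contact_force: [-1.0, -0.5, -1.0]
gripper_width: 0.497
grip_force: 30.9
[ 511.6 -187.8   82.2] 7.5
```

View pics/w5.png

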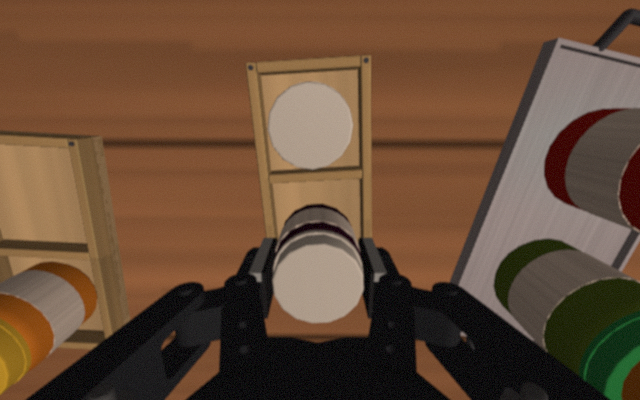

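Here the held jar's lid is at (318,277), the crate's far corners are at (248,65) and (371,57), and the divider is near row 174.

```bash
python3 - <<'E'
from lid import *; import pickle
c,s=pickle.load(open("w5.pkl","rb"))
lid(c,"white",(265,228,370,330),92,20.5); lid(c,"white",(262,75,358,172),62,20.5)
a=cast(c,(248,65),22);b=cast(c,(371,57),22); m=(a+b)/2; print(a,b)
t=(a-b)[:2]/np.linalg.norm(a-b); n=np.array([-t[1],t[0]]); n*=-np.sign(n[0]); print(m[:2]+n*(6+30+66))
E
```

```text
white px [318.7 283.3] axes [75.6 87.4] expect dia 93.4 world [ 512.2 -188.7   92. ]
white px [310.8 125.2] axes [81.7 83.5] expect dia 86.9 world [ 578.  -184.9   62. ]
[ 609.3249879  -148.21704123   22.        ] [ 613.67867742 -218.37690013   22.        ]
[ 509.69765202 -189.61431228]
```

```bash
python3 -m pendant '[{"x":-1,"y":0,"z":6,"ax":0,"ay":0,"az":0},{"x":-1,"y":0,"z":14,"ax":0,"ay":0,"az":0},{"x":-1,"y":0,"z":20,"ax":0,"ay":0,"az":0},{"x":-1,"y":0,"z":24,"ax":0,"ay":0,"az":0},{"x":-1,"y":0,"z":27,"ax":0,"ay":0,"az":0},{"x":-1,"y":0,"z":28.5,"ax":0,"ay":0,"az":0},{"x":-1,"y":0,"z":29.5,"ax":0,"ay":0,"az":0},{"x":-1,"y":0,"z":29.5,"ax":0,"ay":0,"az":0}]' 1 30
```

```text
time_s: 8.5
ee_pos: [510.1, -187.8, 52.2]
orientation: [1.0, 0.001, 0.0, 0.0]
contact_force: [-1.4, 0.4, 1.8]
gripper_width: 0.497
grip_force: 31.2
```

```bash
python3 -m pendant '[{"x":0,"y":0,"z":0,"ax":0,"ay":0,"az":0},{"x":0,"y":0,"z":0,"ax":0,"ay":0,"az":0},{"x":0,"y":0,"z":0,"ax":0,"ay":0,"az":0},{"x":0,"y":0,"z":0,"ax":0,"ay":0,"az":0},{"x":0,"y":0,"z":-15,"ax":0,"ay":0,"az":0},{"x":0,"y":0,"z":-45,"ax":0,"ay":0,"az":0},{"x":0,"y":0,"z":-90,"ax":0,"ay":0,"az":0},{"x":0,"y":0,"z":-140,"ax":0,"ay":0,"az":0}]' 0 30
python3 -m pendant '[{"x":-3,"y":10,"z":-40,"ax":0,"ay":0,"az":0},{"x":-10,"y":40,"z":-60,"ax":0,"ay":0,"az":0},{"x":-22,"y":85,"z":-60,"ax":0,"ay":0,"az":0},{"x":-34,"y":130,"z":-60,"ax":0,"ay":0,"az":0},{"x":-43,"y":158,"z":-60,"ax":0,"ay":0,"az":0},{"x":-47,"y":166,"z":-55,"ax":0,"ay":0,"az":0},{"x":-47,"y":166,"z":-50,"ax":0,"ay":0,"az":0},{"x":-47,"y":166,"z":-50,"ax":0,"ay":0,"az":0}]' 0 30
python3 look.py w6
python3 - <<'E'
from lid import *; import pickle
c,s=pickle.load(open("w6.pkl","rb"))
im=c["pixels"]
lid(c,"yellow",(240,200,400,360),168,26.5); lid(c,"red",(250,20,440,180),98,31.5); lid(c,"white",(0,0,250,200),62,20.5)
E
```

```text
time_s: 9.5
ee_pos: [509.6, -187.9, 194.0]
orientation: [1.0, 0.001, -0.0, 0.0]
contact_force: [0.9, 0.1, 0.2]
gripper_width: 1.0
grip_force: 0.0
time_s: 10.5
ee_pos: [463.3, -352.9, 241.4]
orientation: [1.0, 0.002, -0.0, -0.0]
contact_force: [0.1, -0.3, -0.8]
gripper_width: 1.0
grip_force: 0.0
[ 463.6 -353.   241.7] 10.55
yellow px [321.5 220.7] axes [50.3 75.5] expect dia 73.9 world [ 460.2 -356.2  168. ]
red px [340.   87.3] axes [70.1 75.1] expect dia 73.9 world [ 554.4 -372.3   98. ]
white px [140.3  63.2] axes [38.2 45.8] expect dia 43.3 world [ 577.4 -185.2   62. ]
```

View pics/w6.png

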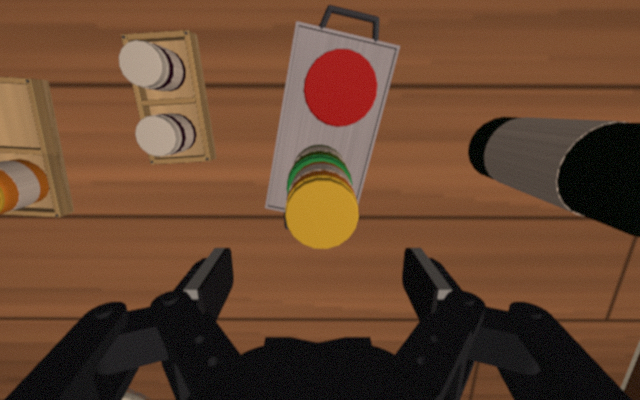

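The plum jar stands upright in its place at (160,135). The honey lid's circle is centred at about (322,211). My ellipse fit is off in rows (glare), so I'll take the row from the lid's outline.

```bash
python3 - <<'E'
from lid import *; import pickle
c,s=pickle.load(open("w6.pkl","rb"))
h=cv2.cvtColor(c["pixels"],cv2.COLOR_BGR2HSV); print([(v,h[v,322].tolist()) for v in range(170,256,6)])
m=((h[...,0]>14)&(h[...,0]<32)&(h[...,1]>200)&(h[...,2]>120)).astype(np.uint8); m[:176]=0;m[255:]=0;m[:,:270]=0;m[:,370:]=0
ys,xs=np.where(m); print(xs.min(),xs.max(),ys.min(),ys.max())
w=[(y,xs[ys==y].min(),xs[ys==y].max()) for y in range(185,250,6) if (ys==y).any()]; print(w)
print(cast(c,(322,211.5),168))
E
```

```text
[(170, [12, 136, 101]), (176, [20, 200, 153]), (182, [20, 195, 188]), (188, [20, 194, 191]), (194, [21, 199, 191]), (200, [20, 197, 192]), (206, [20, 198, 193]), (212, [20, 206, 188]), (218, [20, 200, 191]), (224, [21, 198, 189]), (230, [20, 195, 191]), (236, [20, 199, 191]), (242, [20, 203, 190]), (248, [18, 190, 165]), (254, [13, 156, 132])]
286 356 176 247
[(185, np.int64(296), np.int64(347)), (191, np.int64(291), np.int64(351)), (197, np.int64(289), np.int64(353)), (203, np.int64(292), np.int64(352)), (209, np.int64(290), np.int64(353)), (215, np.int64(286), np.int64(347)), (221, np.int64(287), np.int64(356)), (227, np.int64(290), np.int64(348)), (233, np.int64(294), np.int64(347)), (239, np.int64(299), np.int64(343)), (245, np.int64(313), np.int64(327))]
[ 467.21309143 -356.52017499  168.        ]
```

```bash
python3 -m pendant '[{"x":2.5,"y":2.5,"z":15,"ax":0,"ay":0,"az":0},{"x":2.5,"y":2.5,"z":40,"ax":0,"ay":0,"az":0},{"x":2.5,"y":2.5,"z":65,"ax":0,"ay":0,"az":0},{"x":2.5,"y":2.5,"z":82,"ax":0,"ay":0,"az":0},{"x":2.5,"y":2.5,"z":92,"ax":0,"ay":0,"az":0},{"x":2.5,"y":2.5,"z":95.5,"ax":0,"ay":0,"az":0},{"x":2.5,"y":2.5,"z":95.5,"ax":0,"ay":0,"az":0},{"x":2.5,"y":2.5,"z":95.5,"ax":0,"ay":0,"az":0}]' 0 30
python3 -m pendant '[{"x":0,"y":0,"z":0,"ax":0,"ay":0,"az":0},{"x":0,"y":0,"z":0,"ax":0,"ay":0,"az":0},{"x":0,"y":0,"z":0,"ax":0,"ay":0,"az":0},{"x":0,"y":0,"z":0,"ax":0,"ay":0,"az":0},{"x":0,"y":0,"z":0,"ax":0,"ay":0,"az":0},{"x":0,"y":0,"z":0,"ax":0,"ay":0,"az":0},{"x":0,"y":0,"z":0,"ax":0,"ay":0,"az":0},{"x":0,"y":0,"z":0,"ax":0,"ay":0,"az":0}]' 1 35
```

```text
time_s: 11.55
ee_pos: [466.3, -356.6, 147.1]
orientation: [1.0, 0.001, 0.001, 0.0]
contact_force: [-0.2, 0.2, 0.3]
gripper_width: 1.001
grip_force: 0.0
time_s: 12.55
ee_pos: [466.2, -356.6, 147.0]
orientation: [1.0, 0.001, 0.0, 0.0]
contact_force: [0.5, 2.1, 5.2]
gripper_width: 0.642
grip_force: 37.9
```

```bash
python3 -m pendant '[{"x":0,"y":0,"z":-8,"ax":0,"ay":0,"az":0},{"x":0,"y":0,"z":-28,"ax":0,"ay":0,"az":0},{"x":2,"y":-12,"z":-48,"ax":0,"ay":0,"az":0},{"x":8,"y":-45,"z":-55,"ax":0,"ay":0,"az":0},{"x":16,"y":-90,"z":-55,"ax":0,"ay":0,"az":0},{"x":24,"y":-140,"z":-55,"ax":0,"ay":0,"az":0},{"x":33,"y":-190,"z":-55,"ax":0,"ay":0,"az":0},{"x":42,"y":-240,"z":-55,"ax":0,"ay":0,"az":0}]' 1 35
python3 -m pendant '[{"x":8,"y":-45,"z":5,"ax":0,"ay":0,"az":0},{"x":15,"y":-85,"z":20,"ax":0,"ay":0,"az":0},{"x":18,"y":-110,"z":45,"ax":0,"ay":0,"az":0},{"x":20,"y":-120,"z":75,"ax":0,"ay":0,"az":0},{"x":20,"y":-120,"z":100,"ax":0,"ay":0,"az":0},{"x":20,"y":-120,"z":112,"ax":0,"ay":0,"az":0},{"x":20,"y":-120,"z":115,"ax":0,"ay":0,"az":0},{"x":20,"y":-120,"z":115,"ax":0,"ay":0,"az":0}]' 1 35
python3 look.py w7
```

```text
time_s: 13.55
ee_pos: [506.8, -114.8, 200.6]
orientation: [1.0, 0.001, -0.001, -0.0]
contact_force: [0.5, 0.2, -2.1]
gripper_width: 0.64
grip_force: 37.7
time_s: 14.55
ee_pos: [527.5, 3.6, 86.8]
orientation: [1.0, 0.001, 0.0, -0.0]
contact_force: [-0.2, -0.0, -2.4]
gripper_width: 0.641
grip_force: 37.8
[527.6   3.6  87.1] 14.6
```

View pics/w7.png

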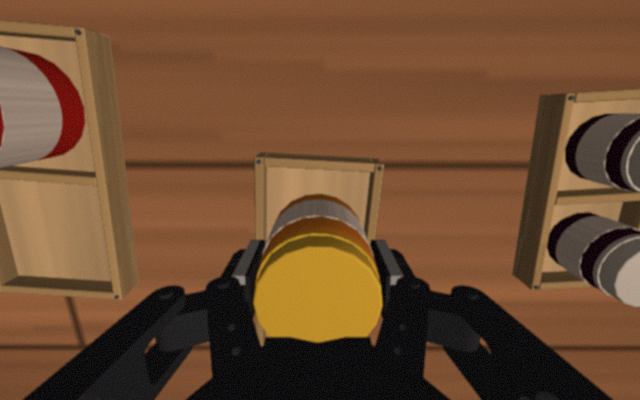

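The honey jar is held over its place: lid spans u 254–383, and the crate's far corners are at (256,154) and (383,162).

```bash
python3 - <<'E'
from lid import *; import pickle
c,s=pickle.load(open("w7.pkl","rb"))
a=cast(c,(256,154),22);b=cast(c,(383,162),22); m=(a+b)/2; print(a,b)
t=(a-b)[:2]/np.linalg.norm(a-b); n=np.array([-t[1],t[0]]); n*=-np.sign(n[0]); print("place",m[:2]+n*(42),"w",np.linalg.norm(a-b))
print("jar",cast(c,(318.5,290),108))
E
```

```text
[573.56301998  42.53629086  22.        ] [568.5613417  -39.00952858  22.        ]
place [529.14096231   4.33465273] w 81.69906641709278
jar [532.47748976   2.78400879 108.        ]
```

```bash
python3 -m pendant '[{"x":-1,"y":-0.5,"z":6,"ax":0,"ay":0,"az":0},{"x":-1.5,"y":-0.5,"z":14,"ax":0,"ay":0,"az":0},{"x":-1.5,"y":-0.5,"z":20,"ax":0,"ay":0,"az":0},{"x":-1.5,"y":-0.5,"z":24,"ax":0,"ay":0,"az":0},{"x":-1.5,"y":-0.5,"z":27,"ax":0,"ay":0,"az":0},{"x":-1.5,"y":-0.5,"z":28.5,"ax":0,"ay":0,"az":0},{"x":-1.5,"y":-0.5,"z":29.5,"ax":0,"ay":0,"az":0},{"x":-1.5,"y":-0.5,"z":29.5,"ax":0,"ay":0,"az":0}]' 1 35
```

```text
time_s: 15.6
ee_pos: [525.7, 4.2, 57.1]
orientation: [1.0, 0.001, 0.0, -0.0]
contact_force: [-0.5, -0.1, -1.6]
gripper_width: 0.642
grip_force: 37.8
```

```bash
python3 -m pendant '[{"x":0,"y":0,"z":0.4,"ax":0,"ay":0,"az":0},{"x":0,"y":0,"z":0.8,"ax":0,"ay":0,"az":0},{"x":0,"y":0,"z":1.2,"ax":0,"ay":0,"az":0},{"x":0,"y":0,"z":1.2,"ax":0,"ay":0,"az":0},{"x":0,"y":0,"z":1.2,"ax":0,"ay":0,"az":0},{"x":0,"y":0,"z":1.2,"ax":0,"ay":0,"az":0},{"x":0,"y":0,"z":1.2,"ax":0,"ay":0,"az":0},{"x":0,"y":0,"z":1.2,"ax":0,"ay":0,"az":0}]' 1 35
```

```text
time_s: 16.6
ee_pos: [525.7, 4.3, 56.9]
orientation: [1.0, 0.001, 0.0, 0.0]
contact_force: [-2.5, 0.8, 7.2]
gripper_width: 0.644
grip_force: 38.8
```

```bash
python3 -m pendant '[{"x":0,"y":0,"z":0,"ax":0,"ay":0,"az":0},{"x":0,"y":0,"z":0,"ax":0,"ay":0,"az":0},{"x":0,"y":0,"z":0,"ax":0,"ay":0,"az":0},{"x":0,"y":0,"z":0,"ax":0,"ay":0,"az":0},{"x":0,"y":0,"z":-15,"ax":0,"ay":0,"az":0},{"x":0,"y":0,"z":-45,"ax":0,"ay":0,"az":0},{"x":0,"y":0,"z":-90,"ax":0,"ay":0,"az":0},{"x":0,"y":0,"z":-125,"ax":0,"ay":0,"az":0}]' 0 35
python3 -m pendant '[{"x":-3,"y":20,"z":-10,"ax":0,"ay":0,"az":0},{"x":-12,"y":70,"z":-15,"ax":0,"ay":0,"az":0},{"x":-22,"y":125,"z":-15,"ax":0,"ay":0,"az":0},{"x":-32,"y":185,"z":-15,"ax":0,"ay":0,"az":0},{"x":-43,"y":245,"z":-15,"ax":0,"ay":0,"az":0},{"x":-53,"y":300,"z":-15,"ax":0,"ay":0,"az":0},{"x":-61,"y":345,"z":-15,"ax":0,"ay":0,"az":0},{"x":-63,"y":357,"z":-15,"ax":0,"ay":0,"az":0}]' 0 35
python3 look.py w8
python3 - <<'E'
from lid import *; import pickle
c,s=pickle.load(open("w8.pkl","rb"))
lid(c,"green",(260,130,400,300),98,31.5); lid(c,"red",(250,0,440,150),98,31.5)
E
```

```text
time_s: 17.6
ee_pos: [526.0, 4.2, 183.6]
orientation: [1.0, 0.001, 0.001, -0.0]
contact_force: [-0.6, 0.2, 0.7]
gripper_width: 1.0
grip_force: 0.0
time_s: 18.6
ee_pos: [461.4, -355.5, 194.8]
orientation: [1.0, -0.001, -0.001, -0.0]
contact_force: [0.8, 1.5, 0.0]
gripper_width: 1.0
grip_force: 0.0
[ 461.7 -355.4  194.8] 18.65
green px [316.1 199.8] axes [74.8 75.9] expect dia 80.2 world [ 466.5 -354.8   98. ]
red px [340.9  79.1] axes [86.  93.1] expect dia 90.5 world [ 554.6 -372.4   98. ]
```

View pics/w8.png

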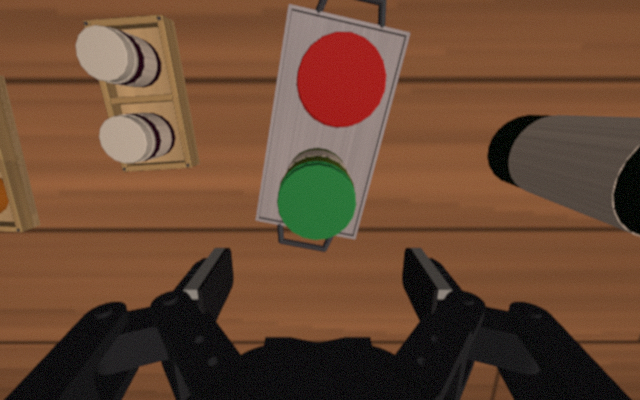

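The bean jar's lid is at (316,200), alone on the tray with the tomato at (341,79), and nothing is disturbed. I take x≈464.5, y≈-354.5, which reconciles with the 94 mm spacing.

```bash
python3 -m pendant '[{"x":3,"y":-0.5,"z":15,"ax":0,"ay":0,"az":0},{"x":3,"y":-0.5,"z":45,"ax":0,"ay":0,"az":0},{"x":3,"y":-0.5,"z":75,"ax":0,"ay":0,"az":0},{"x":3,"y":-0.5,"z":100,"ax":0,"ay":0,"az":0},{"x":3,"y":-0.5,"z":118,"ax":0,"ay":0,"az":0},{"x":3,"y":-0.5,"z":125,"ax":0,"ay":0,"az":0},{"x":3,"y":-0.5,"z":125,"ax":0,"ay":0,"az":0},{"x":3,"y":-0.5,"z":125,"ax":0,"ay":0,"az":0}]' 0 45
python3 -m pendant '[{"x":0,"y":0,"z":0,"ax":0,"ay":0,"az":0},{"x":0,"y":0,"z":0,"ax":0,"ay":0,"az":0},{"x":0,"y":0,"z":0,"ax":0,"ay":0,"az":0},{"x":0,"y":0,"z":0,"ax":0,"ay":0,"az":0},{"x":0,"y":0,"z":0,"ax":0,"ay":0,"az":0},{"x":0,"y":0,"z":0,"ax":0,"ay":0,"az":0},{"x":0,"y":0,"z":0,"ax":0,"ay":0,"az":0},{"x":0,"y":0,"z":0,"ax":0,"ay":0,"az":0}]' 1 45
```

```text
time_s: 19.65
ee_pos: [467.0, -352.2, 71.4]
orientation: [1.0, 0.002, 0.001, 0.0]
contact_force: [-0.6, 0.1, 0.3]
gripper_width: 1.002
grip_force: 0.0
time_s: 20.65
ee_pos: [467.3, -353.5, 72.3]
orientation: [1.0, 0.001, 0.001, 0.001]
contact_force: [0.0, -2.2, 6.1]
gripper_width: 0.758
grip_force: 51.2
```

```bash
python3 -m pendant '[{"x":0,"y":0,"z":-8,"ax":0,"ay":0,"az":0},{"x":0,"y":0,"z":-30,"ax":0,"ay":0,"az":0},{"x":0,"y":0,"z":-65,"ax":0,"ay":0,"az":0},{"x":0,"y":-10,"z":-100,"ax":0,"ay":0,"az":0},{"x":2,"y":-35,"z":-125,"ax":0,"ay":0,"az":0},{"x":5,"y":-75,"z":-130,"ax":0,"ay":0,"az":0},{"x":8,"y":-125,"z":-130,"ax":0,"ay":0,"az":0},{"x":11,"y":-177,"z":-130,"ax":0,"ay":0,"az":0}]' 1 45
python3 -m pendant '[{"x":4,"y":-55,"z":0,"ax":0,"ay":0,"az":0},{"x":8,"y":-110,"z":0,"ax":0,"ay":0,"az":0},{"x":12,"y":-165,"z":0,"ax":0,"ay":0,"az":0},{"x":16,"y":-220,"z":0,"ax":0,"ay":0,"az":0},{"x":20,"y":-275,"z":0,"ax":0,"ay":0,"az":0},{"x":24,"y":-330,"z":0,"ax":0,"ay":0,"az":0},{"x":28,"y":-385,"z":0,"ax":0,"ay":0,"az":0},{"x":31,"y":-435,"z":0,"ax":0,"ay":0,"az":0}]' 1 45
python3 -m pendant '[{"x":2,"y":-45,"z":0,"ax":0,"ay":0,"az":0},{"x":4,"y":-85,"z":5,"ax":0,"ay":0,"az":0},{"x":4,"y":-108,"z":25,"ax":0,"ay":0,"az":0},{"x":4,"y":-114.5,"z":50,"ax":0,"ay":0,"az":0},{"x":4,"y":-114.5,"z":75,"ax":0,"ay":0,"az":0},{"x":4,"y":-114.5,"z":92,"ax":0,"ay":0,"az":0},{"x":4,"y":-114.5,"z":98,"ax":0,"ay":0,"az":0},{"x":4,"y":-114.5,"z":98,"ax":0,"ay":0,"az":0}]' 1 45
python3 look.py w9
```

```text
time_s: 21.65
ee_pos: [475.4, -173.6, 199.3]
orientation: [1.0, 0.0, -0.002, -0.001]
contact_force: [1.1, -0.3, -5.2]
gripper_width: 0.756
grip_force: 51.9
time_s: 22.65
ee_pos: [505.4, 261.1, 199.1]
orientation: [1.0, 0.001, -0.002, 0.001]
contact_force: [0.3, -0.1, -4.6]
gripper_width: 0.757
grip_force: 51.8
time_s: 23.65
ee_pos: [510.8, 374.0, 102.6]
orientation: [1.0, 0.001, -0.0, 0.0]
contact_force: [-0.2, 0.8, -5.7]
gripper_width: 0.757
grip_force: 51.8
[511.1 374.4 103.3] 23.7
```

View pics/w9.png

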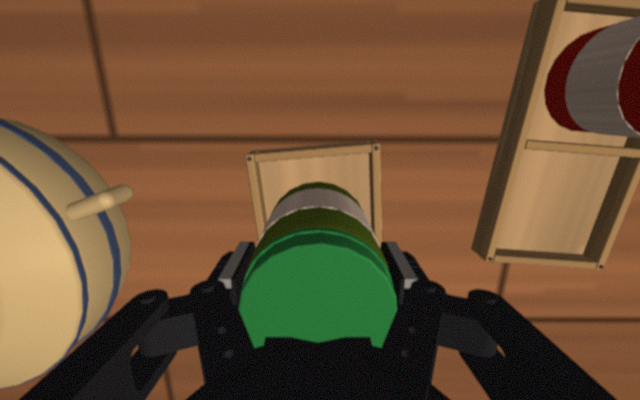

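The bean jar is over its place: far corners at (248,155) and (380,144), lid centred near u=319, and the tureen handle clear at (130,190).

```bash
python3 - <<'E'
from lid import *; import pickle
c,s=pickle.load(open("w9.pkl","rb"))
a=cast(c,(248,155),22);b=cast(c,(380,144),22); m=(a+b)/2; print(a,b)
t=(a-b)[:2]/np.linalg.norm(a-b); n=np.array([-t[1],t[0]]); n*=-np.sign(n[0]); print("place",m[:2]+n*47,"w",np.linalg.norm(a-b))
for v in(295,300,305): print("jar",cast(c,(319.5,v),129))
d=cast(c,(60,270),135);print("tureen handle",cast(c,(132,190),100))
E
```

```text
[553.68634376 421.83151999  22.        ] [561.41966092 330.7275977   22.        ]
place [510.72141941 372.30428012] w 91.43155281668105
jar [517.27640412 372.89033725 129.        ]
jar [515.05633737 372.88117608 129.        ]
jar [512.80986551 372.87190594 129.        ]
tureen handle [550.26129206 455.37213691 100.        ]
```

```bash
python3 -m pendant '[{"x":-1,"y":0,"z":6,"ax":0,"ay":0,"az":0},{"x":-1.5,"y":0,"z":14,"ax":0,"ay":0,"az":0},{"x":-1.5,"y":0,"z":20,"ax":0,"ay":0,"az":0},{"x":-1.5,"y":0,"z":24,"ax":0,"ay":0,"az":0},{"x":-1.5,"y":0,"z":27,"ax":0,"ay":0,"az":0},{"x":-1.5,"y":0,"z":29,"ax":0,"ay":0,"az":0},{"x":-1.5,"y":0,"z":30,"ax":0,"ay":0,"az":0},{"x":-1.5,"y":0,"z":30,"ax":0,"ay":0,"az":0}]' 1 45
```

```text
time_s: 24.7
ee_pos: [509.2, 374.2, 74.4]
orientation: [1.0, 0.001, 0.0, -0.0]
contact_force: [-3.6, -1.9, 5.4]
gripper_width: 0.76
grip_force: 52.8
```

```bash
python3 -m pendant '[{"x":0,"y":0,"z":0,"ax":0,"ay":0,"az":0},{"x":0,"y":0,"z":0,"ax":0,"ay":0,"az":0},{"x":0,"y":0,"z":0,"ax":0,"ay":0,"az":0},{"x":0,"y":0,"z":0,"ax":0,"ay":0,"az":0},{"x":0,"y":0,"z":-15,"ax":0,"ay":0,"az":0},{"x":0,"y":0,"z":-45,"ax":0,"ay":0,"az":0},{"x":0,"y":0,"z":-90,"ax":0,"ay":0,"az":0},{"x":0,"y":0,"z":-125,"ax":0,"ay":0,"az":0}]' 0 45
python3 -m pendant '[{"x":0,"y":30,"z":0,"ax":0,"ay":0,"az":0},{"x":4,"y":80,"z":0,"ax":0,"ay":0,"az":0},{"x":8,"y":135,"z":0,"ax":0,"ay":0,"az":0},{"x":12,"y":190,"z":0,"ax":0,"ay":0,"az":0},{"x":16,"y":245,"z":0,"ax":0,"ay":0,"az":0},{"x":20,"y":300,"z":0,"ax":0,"ay":0,"az":0},{"x":23,"y":355,"z":0,"ax":0,"ay":0,"az":0},{"x":26,"y":410,"z":0,"ax":0,"ay":0,"az":0}]' 0 45
python3 -m pendant '[{"x":4,"y":55,"z":0,"ax":0,"ay":0,"az":0},{"x":8,"y":110,"z":0,"ax":0,"ay":0,"az":0},{"x":11,"y":165,"z":0,"ax":0,"ay":0,"az":0},{"x":14,"y":220,"z":0,"ax":0,"ay":0,"az":0},{"x":17,"y":275,"z":0,"ax":0,"ay":0,"az":0},{"x":19,"y":315,"z":0,"ax":0,"ay":0,"az":0},{"x":20,"y":335,"z":0,"ax":0,"ay":0,"az":0},{"x":20,"y":335,"z":0,"ax":0,"ay":0,"az":0}]' 0 45
python3 look.py w10
python3 - <<'E'
from lid import *; import pickle
c,s=pickle.load(open("w10.pkl","rb"))
lid(c,"red",(240,100,420,300),98,31.5)
E
```

```text
time_s: 25.7
ee_pos: [509.7, 374.5, 200.9]
orientation: [1.0, 0.001, 0.001, -0.001]
contact_force: [0.5, -0.1, 0.5]
gripper_width: 0.996
grip_force: 0.0
time_s: 26.7
ee_pos: [536.4, -37.5, 199.1]
orientation: [1.0, 0.001, 0.001, -0.0]
contact_force: [0.6, -0.6, 0.3]
gripper_width: 0.998
grip_force: 0.0
time_s: 27.7
ee_pos: [556.7, -371.6, 197.8]
orientation: [1.0, 0.0, 0.0, 0.0]
contact_force: [0.6, 1.1, 0.1]
gripper_width: 0.999
grip_force: 0.0
[ 556.8 -370.5  197.9] 27.75
red px [318.6 205.1] axes [72.6 76.5] expect dia 78.7 world [ 556.6 -373.    98. ]
```

```bash
python3 -m pendant '[{"x":0,"y":1.5,"z":15,"ax":0,"ay":0,"az":0},{"x":0,"y":1.5,"z":45,"ax":0,"ay":0,"az":0},{"x":0,"y":1.5,"z":75,"ax":0,"ay":0,"az":0},{"x":0,"y":1.5,"z":100,"ax":0,"ay":0,"az":0},{"x":0,"y":1.5,"z":118,"ax":0,"ay":0,"az":0},{"x":0,"y":1.5,"z":126,"ax":0,"ay":0,"az":0},{"x":0,"y":1.5,"z":126,"ax":0,"ay":0,"az":0},{"x":0,"y":1.5,"z":126,"ax":0,"ay":0,"az":0}]' 0 45
python3 -m pendant '[{"x":0,"y":0,"z":0,"ax":0,"ay":0,"az":0},{"x":0,"y":0,"z":0,"ax":0,"ay":0,"az":0},{"x":0,"y":0,"z":0,"ax":0,"ay":0,"az":0},{"x":0,"y":0,"z":0,"ax":0,"ay":0,"az":0},{"x":0,"y":0,"z":0,"ax":0,"ay":0,"az":0},{"x":0,"y":0,"z":0,"ax":0,"ay":0,"az":0},{"x":0,"y":0,"z":0,"ax":0,"ay":0,"az":0},{"x":0,"y":0,"z":0,"ax":0,"ay":0,"az":0}]' 1 45
```

```text
time_s: 28.75
ee_pos: [557.6, -372.5, 72.7]
orientation: [1.0, 0.001, 0.001, 0.0]
contact_force: [0.5, -1.2, 0.4]
gripper_width: 0.997
grip_force: 0.0
time_s: 29.75
ee_pos: [557.4, -372.4, 72.9]
orientation: [1.0, 0.001, 0.001, 0.0]
contact_force: [0.1, 2.3, 4.7]
gripper_width: 0.759
grip_force: 51.1
```

```bash
python3 -m pendant '[{"x":0,"y":0,"z":-8,"ax":0,"ay":0,"az":0},{"x":0,"y":0,"z":-30,"ax":0,"ay":0,"az":0},{"x":0,"y":0,"z":-65,"ax":0,"ay":0,"az":0},{"x":0,"y":-10,"z":-100,"ax":0,"ay":0,"az":0},{"x":-2,"y":-35,"z":-125,"ax":0,"ay":0,"az":0},{"x":-5,"y":-75,"z":-130,"ax":0,"ay":0,"az":0},{"x":-9,"y":-125,"z":-130,"ax":0,"ay":0,"az":0},{"x":-13,"y":-177,"z":-130,"ax":0,"ay":0,"az":0}]' 1 45
python3 -m pendant '[{"x":-4,"y":-55,"z":0,"ax":0,"ay":0,"az":0},{"x":-8,"y":-110,"z":0,"ax":0,"ay":0,"az":0},{"x":-12,"y":-165,"z":0,"ax":0,"ay":0,"az":0},{"x":-16,"y":-220,"z":0,"ax":0,"ay":0,"az":0},{"x":-20,"y":-275,"z":0,"ax":0,"ay":0,"az":0},{"x":-25,"y":-330,"z":0,"ax":0,"ay":0,"az":0},{"x":-29,"y":-372,"z":0,"ax":0,"ay":0,"az":0},{"x":-30,"y":-388.5,"z":0,"ax":0,"ay":0,"az":0}]' 1 45
python3 -m pendant '[{"x":0,"y":0,"z":10,"ax":0,"ay":0,"az":0},{"x":0,"y":0,"z":30,"ax":0,"ay":0,"az":0},{"x":0,"y":0,"z":55,"ax":0,"ay":0,"az":0},{"x":0,"y":0,"z":78,"ax":0,"ay":0,"az":0},{"x":0,"y":0,"z":92,"ax":0,"ay":0,"az":0},{"x":0,"y":0,"z":98,"ax":0,"ay":0,"az":0},{"x":0,"y":0,"z":98,"ax":0,"ay":0,"az":0},{"x":0,"y":0,"z":98,"ax":0,"ay":0,"az":0}]' 1 45
python3 look.py w11
```

```text
time_s: 30.75
ee_pos: [542.3, -193.9, 200.4]
orientation: [1.0, 0.0, -0.001, -0.0]
contact_force: [1.0, 0.9, -3.4]
gripper_width: 0.759
grip_force: 51.2
time_s: 31.75
ee_pos: [511.6, 194.9, 200.6]
orientation: [1.0, 0.002, -0.001, 0.0]
contact_force: [-0.8, -0.0, -4.5]
gripper_width: 0.757
grip_force: 51.3
time_s: 32.75
ee_pos: [513.2, 193.4, 104.5]
orientation: [1.0, 0.001, 0.001, -0.0]
contact_force: [0.1, -0.4, -3.4]
gripper_width: 0.757
grip_force: 51.3
[513.1 193.5 104.5] 32.8
```

View pics/w11.png

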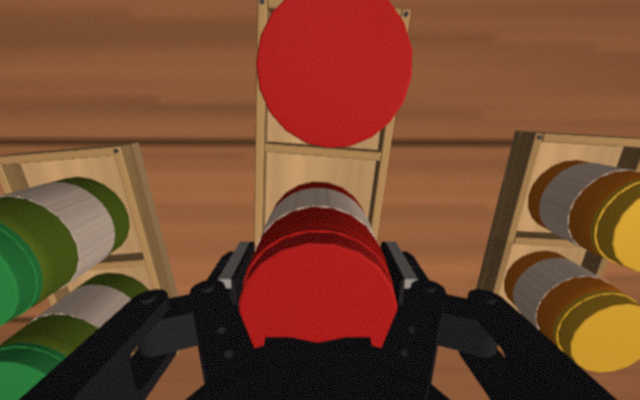

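The tomato jar is centred between the crate walls (258 and 380 at row 230, jar at 319) with the divider ahead at row 150. The bean and honey jars stand upright in their crates. Lowering.

```bash
python3 -m pendant '[{"x":0,"y":0,"z":6,"ax":0,"ay":0,"az":0},{"x":0,"y":0,"z":14,"ax":0,"ay":0,"az":0},{"x":0,"y":0,"z":20,"ax":0,"ay":0,"az":0},{"x":0,"y":0,"z":24,"ax":0,"ay":0,"az":0},{"x":0,"y":0,"z":27,"ax":0,"ay":0,"az":0},{"x":0,"y":0,"z":29,"ax":0,"ay":0,"az":0},{"x":0,"y":0,"z":30,"ax":0,"ay":0,"az":0},{"x":0,"y":0,"z":30,"ax":0,"ay":0,"az":0}]' 1 45
```

```text
time_s: 33.8
ee_pos: [512.6, 193.2, 74.9]
orientation: [1.0, 0.001, 0.0, -0.0]
contact_force: [-4.0, -0.6, 6.3]
gripper_width: 0.76
grip_force: 52.3
```

Floor contact. Release, retreat up, and check everything.

```bash
python3 -m pendant '[{"x":0,"y":0,"z":0,"ax":0,"ay":0,"az":0},{"x":0,"y":0,"z":0,"ax":0,"ay":0,"az":0},{"x":0,"y":0,"z":0,"ax":0,"ay":0,"az":0},{"x":0,"y":0,"z":0,"ax":0,"ay":0,"az":0},{"x":0,"y":0,"z":-15,"ax":0,"ay":0,"az":0},{"x":0,"y":0,"z":-45,"ax":0,"ay":0,"az":0},{"x":0,"y":0,"z":-95,"ax":0,"ay":0,"az":0},{"x":0,"y":0,"z":-150,"ax":0,"ay":0,"az":0}]' 0 45
python3 -m pendant '[{"x":-8,"y":20,"z":-40,"ax":0,"ay":0,"az":0},{"x":-16,"y":40,"z":-80,"ax":0,"ay":0,"az":0},{"x":-25,"y":60,"z":-120,"ax":0,"ay":0,"az":0},{"x":-30,"y":80,"z":-150,"ax":0,"ay":0,"az":0},{"x":-30,"y":100,"z":-170,"ax":0,"ay":0,"az":0},{"x":-30,"y":110,"z":-180,"ax":0,"ay":0,"az":0},{"x":-30,"y":110,"z":-180,"ax":0,"ay":0,"az":0},{"x":-30,"y":110,"z":-180,"ax":0,"ay":0,"az":0}]' 0 45
python3 look.py w12b
```

```text
time_s: 34.8
ee_pos: [512.4, 192.9, 225.8]
orientation: [1.0, 0.001, 0.0, 0.0]
contact_force: [1.2, 0.4, -0.0]
gripper_width: 1.002
grip_force: 0.0
time_s: 35.8
ee_pos: [482.6, 83.4, 402.5]
orientation: [1.0, 0.001, -0.001, 0.0]
contact_force: [-0.9, 0.0, -1.0]
gripper_width: 0.998
grip_force: 0.0
[482.6  83.5 402.4] 35.85
```

View pics/w12b.png

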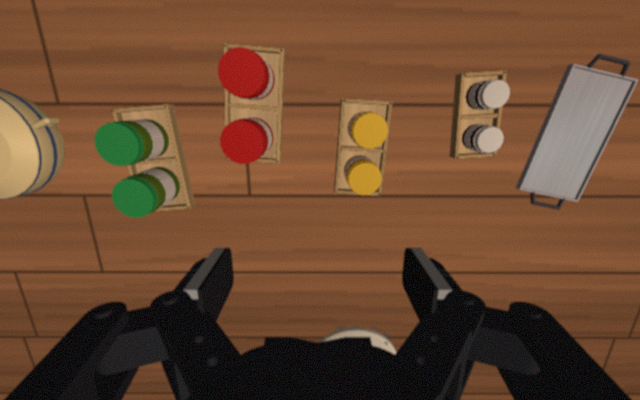

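All four jars stand upright beside their own kind: green at (128,142) and (138,195), red at (246,72) and (245,140), yellow at (369,130) and (364,178), and white at (489,94) and (483,139). The tray at (577,132) is empty.

```bash
python3 -c "
from plant import job; print(job.close_job())"
```

```text
the job is handed in; nothing more can be done
None
```

All four jars stand upright in the empty crate places beside their own kind, the tray is empty, the tureen and wine bottle were left alone, and the job was handed in at about 36 s.

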